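# Lower the crate of preserves on the bench lift

## Task

The crate of preserve jars hangs raised on the green bench lift, held by the pawl in the toothed wheel. Push the red-knobbed pawl lever all the way over, away from the robot, take the handle and wind the crank up a touch against the load, under 10 mm at the handle, just until the pawl springs clear of the teeth, then let the crank turn back slowly under the load, never faster than about a quarter turn a second, until the crate is fully down, and let go. Use gentle force on lever and handle, and leave the other things on the table alone.

Things in the scene. Friction and masses are not known exactly. Their poses are not given: they have to be found in the camera images.
- hoist: Fixed green bench lift. Origin on the table; x away from the robot (yaw within 0.25 rad), y left, z up. In its frame, mm: base plate x -130..130, y -60..300, 16 thick; mast x -25..25, y 0..50, top z 310; gear box x -55..55, y -31..0, z 110..210; crate platform x -105..105, y 50..280; toothed wheel at y -51..-39, its axis along y at x 0, z 160; crank arm y -95..-85.
- axle (a point): Point on the crank's rigid axis (along the lift's y), at x 0, y -155, z 160 mm in the lift's frame: the centre of the circle, 80 mm in radius, on which the middle of the handle goes round.
- crank (a joint): Red crank, rad: 0 = crate fully down, grows as the crate is wound up; starts near 3.11; over 3.24 is too high. The handle stands at angle (joint - 1.57) from the lift's +x towards +z: winding up moves it over the top towards the robot, lowering moves it away from the robot, then down. The load pulls it to lower with 7 to 15 N at the handle; let go, pawl clear, it runs away at 3 rad/s.
- grip: Black round handle sleeve of the crank, 26 mm diameter, 90 mm long, axis along the lift's y (y -200..-110 mm), spinning freely on its pin, so its orientation turns. Origin at its inner end, on its axis. 15 mm of bare pin lies between it and the crank arm. A grip of 20 to 25 N a finger holds it well; over 65 N, both fingers added, squeeze and push together, is rough.
- crank_handle (a point): Middle of the black handle sleeve, on its axis, 80 mm from axle. It can be gripped here from above, the fingers closing along the lift's x, and kept so all the way round.
- lever: Yellow pawl lever, 14 x 8 mm, pivot (origin, axis along y) at x 62, y -64, z 223 mm in the lift's frame, own z towards the knob. Leans 0.38 rad to -x while the pawl is set, 0.38 rad to +x, at a stop, when over. Stays where left; takes about 3 N at the knob. When over, its spring pulls the pawl out, but a loaded tooth keeps the pawl in. Over 30 N on lever or pawl is rough.
- lever_knob (a point): Centre of the red ball knob, 24 mm diameter, 62 mm from the lever's pivot. Set: about x 39, z 281 mm in the lift's frame; fully over: about x 85, z 281 mm; counts as over beyond x 76 mm.
- pawl_tip (a point): Tip of the yellow pawl on top of the toothed wheel (100 mm diameter, 16 teeth, 9 mm deep). About 205 mm above the table when engaged, 225 to 232 when clear, counts as clear above 218. With the lever over, winding the crank up by about 0.05 rad (4 mm at the handle) against the load frees it: it springs clear and stays clear.
- platform (a joint): Height of the crate platform above its lowest position, m: 0 = resting on its stop; 0.02 m per rad of the crank. It carries a wooden crate with four jars, 3.3 to 5.5 kg in all.
- jar_red: Bystander: preserve jar with red lid, 72 mm wide, 110 mm tall, beyond the lift. Origin under its centre.
- jar_tall: Bystander: amber jar, 80 mm wide, 150 mm tall. Origin under its centre.
- jar_empty: Bystander: greenish jar with white lid, 76 mm wide, 120 mm tall. Origin under its centre.
- tin: Bystander: tin can, 74 mm wide, 110 mm tall. Origin under its centre.
- spanner: Bystander: flat spanner about 160 mm long, lying right of the lift. Origin near its middle.
- jar_ring: Bystander: brass jar ring, 66 mm wide, 14 mm tall, lying on the lift's base plate. Origin under its centre.

How it is judged:
By the outcome, as a careful person would: the job done as asked, in the order asked, and still so for the second after the job is handed in, with the robot touching nothing.
It also fails if it takes over 72 s, if anything falls off the work surface, if the arm or the gripper's body presses on something with over 40 N, if the wrist force passes 120 N, or if a joint passes its speed limit or range.

## Robot

A 7-joint arm with a two-finger parallel gripper is mounted at the origin on the work surface. World frame = base frame: x ahead of the robot, y to its left, z up, the work surface at z = 0. Lengths are in m, angles in rad, forces in N, time in s.
With the tool pointing down it reaches from about 0.4 to 0.85 m from the base axis. Payload 4.5 kg.
Tool frame: the origin (TCP) lies at the very end of the fingers, on their centre line; the grasp point (between the pads) lies 19 mm behind it (tcp_to_grasp is the z of the grasp point in the tool frame, in m); z points along the fingers, y is the line along which they close (so a half turn about z gives the same grasp; the last joint's range is limited). The gripper opens to 88 mm and grips with 3 to 60 N. Pads are 18 mm wide; open, the fingers measure 123 mm over their backs; the gripper's body (75 mm by 187 mm) begins 45 mm behind the grasp point.
Start: joints at [-1.233, 0.689, -0.195, 1.565, 0.157, 0.902, -0.215], TCP at [0.187, 0.596, 0.239] pointing down, gripper open.
Joint ranges: [-3.01, 3.01], [-0.46, 2.08], [-1.47, 1.51], [0.13, 2.56], [-1, 4.14], [0.04, 2.09], [-2.66, 2.66]. Speed limits (rad/s): [2.57, 2.57, 3.14, 3.14, 3.14, 3.14, 3.14].

## Interface

Orientations are given as a unit quaternion [x, y, z, w].
In Python, from plant import * gives the robot as it stands. The module is installed in compiled form; this text tells all that it offers.
- The arm moves only by the shell command python3 -m jog 'ROWS' [OPENING] [FORCE]. ROWS is JSON, a list that holds one entry, the list of rows, each a list of 6 numbers: the shift along the tool's x, y, z in m, then the turn, a rotation vector about the tool's x, y, z in rad. In form: [[[dx, dy, dz, ax, ay, az], ...]]. A call has 1 to 12 rows; each row shifts and turns the commanded pose from where the row before left it, along the tool's axes as they then stand; what a row does not reach is not made up. A row lasts 1/8 s, in which the tool goes at most 62.5 mm and 10.7 degrees, less where a joint would pass 70% of its speed; a pose out of reach is approached as far as the arm can. A call with a gripper value outside its range is refused whole. OPENING is the finger opening in m, from 0 to 0.0881, set as the call begins (- or left out, the last holds). The fingers move at their own pace and stop on an object; FORCE is the grip in N (left out, the last holds). Time passes only in rows, so rows that do not move let the fingers close. It gives the time, the measured TCP pose, the force, the opening and the grip force at its end, in the units of the state.
- get_state(): the state, without advancing time (a new reading comes with each control period).
- snapshot(name): name is "scene" or "top"; returns a dict with "frame" (400x640x3 uint8, red, green, blue), "mtx" (3x3 intrinsics, pixels), "D" ([k1, k2, p1, p2, k3] as OpenCV has them; the pictures are not rectified), "xyz" and "orientation" of the camera in the world. Camera axes: x right, y down, z forward; pixel columns grow to the right and rows downward; lengths in m; the calibration is good to about 2 mm. A picture is of the moment at which its call begins. There is no depth.
- finish_job(): hands the job in; it is judged then, once.
The state is a dict: "clock": time; "q": joint angles; "qd": joint speeds; "joint_torque": joint torques, N m; "tool_pos": TCP position; "eef_rot": TCP orientation; "contact_force": force on the tool from outside, world axes, zero at the start; "moment": the same for the moment, N m; "opening": opening from 0.0 (shut) to 1.0 (fully open); "finger_force": force on a finger pad.
Only numpy, scipy, OpenCV 4.12 (cv2) and the standard library are available. Lean on these libraries where they do the work, as an engineer would, in place of code of your own. Each camera call takes 0.05 s, during which the arm holds its last target. There are 200 camera calls.

## Working session

There is one attempt and no reset: what is moved stays moved. The work goes in short steps, Python scripts to look and compute and a shell command to move; the robot and the scene stay as the last step left them, time stands still between calls to the robot, and variables do not carry over. Pictures are saved under pics/ and viewed, at most 10 in all, crops included, and the job is handed in when it is done.

```bash
mkdir -p pics
python3 - <<'E'
from plant import *
import cv2,numpy as np
for n in("scene","top"):
    s=snapshot(n); cv2.imwrite(f"pics/{n}0.png",cv2.resize(s["frame"][:,:,::-1],(800,500),interpolation=cv2.INTER_CUBIC))
    print(n,s["mtx"],s["D"],s["xyz"],s["orientation"])
st=get_state();print(st)
E
```

```text
scene [[448.47864574   0.         322.50146431]
 [  0.         448.47864574 200.16051518]
 [  0.           0.           1.        ]] [-0.00967058  0.          0.          0.          0.        ] [ 0.9450121  -0.76152108  0.79216872] [ 0.87427183  0.21492942 -0.11149614 -0.42074067]
top [[409.33147926   0.         318.92060107]
 [  0.         409.33147926 198.29625404]
 [  0.           0.           1.        ]] [-0.09177884  0.          0.          0.          0.        ] [ 0.41856143 -0.10625651  1.25310575] [-0.6990974   0.7113665  -0.05221727  0.04993883]
{'clock': 0.1, 'q': array([-1.23322688,  0.6898908 , -0.19452349,  1.56622648,  0.15728952,
        0.90251975, -0.2151029 ]), 'qd': array([ 1.01816861e-03, -2.43495186e-04,  5.35636273e-04, -3.27140416e-03,
       -9.40476927e-05, -2.06916453e-03, -1.56661048e-03]), 'joint_torque': array([-3.63725791e-03, -5.28503358e+01, -1.27172906e+00, -1.53835452e+01,
       -5.25522628e-02,  1.98185146e-03,  4.21130437e-05]), 'tool_pos': array([0.18681801, 0.59583029, 0.23799975]), 'eef_rot': array([ 1.51267826e-01,  9.88492469e-01, -8.24395672e-04, -6.85727577e-05]), 'contact_force': array([-0.45282222, -1.1324664 ,  0.21319917]), 'moment': array([-0.00815042,  0.00136012, -0.02232448]), 'finger_force': 0.0, 'opening': 0.9997617605883969}
```

View pics/scene0.png

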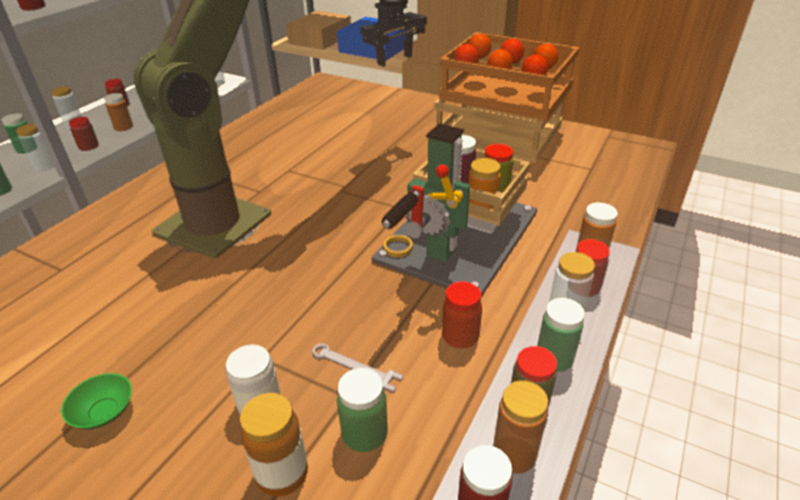

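View pics/top0.png

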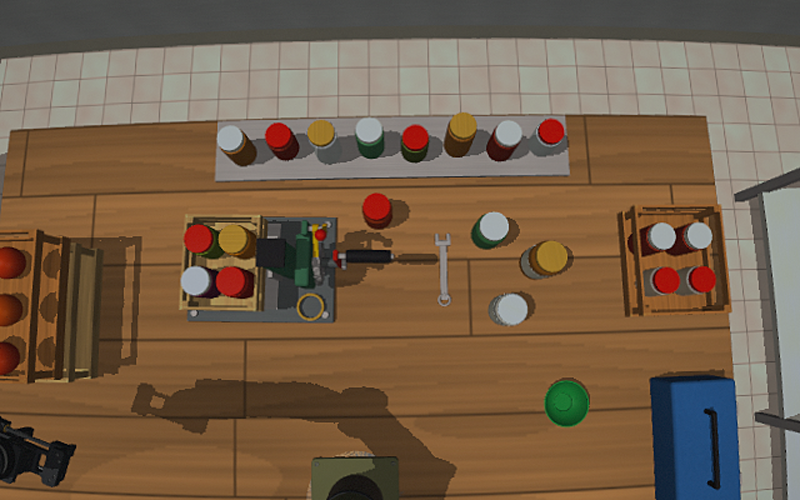

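The scene view shows the lift with the knob at (442,171), the handle from (388,221) to (413,199) and plate corners at (374,259), (473,289) and (537,207). The top view has the knob at (320,234), the handle from (347,257) to (392,256) and plate corners at (337,217), (336,320) and (188,321). Next I'll fit the lift pose to these points.

```bash
cat > h.py <<'E'
import numpy as np,cv2
from scipy.spatial.transform import Rotation as R
from scipy.optimize import least_squares
def proj(s,P):
    Rw=R.from_quat(s["orientation"]).as_matrix().T
    return cv2.projectPoints(np.array(P,float),cv2.Rodrigues(Rw)[0],-Rw@np.array(s["xyz"]),s["mtx"],s["D"])[0][:,0]
def W(p,L): # p=x,y,yaw ; L in mm
    L=np.atleast_2d(np.array(L,float))/1000
    return R.from_euler('z',p[2]).apply(L)+[p[0],p[1],0]
E
python3 - <<'E'
from plant import *
from h import *
M={"top":[((39,-64,281),(320,234)),((2,-200,240),(392,256)),((2,-110,240),(347,257)),((130,-60,16),(337,217)),((-130,-60,16),(336,320)),((-130,300,16),(188,321))],
"scene":[((39,-64,281),(442,171)),((2,-200,240),(388,221)),((2,-110,240),(413,199)),((-130,-60,16),(374,259)),((130,-60,16),(473,289)),((130,300,16),(537,207))]}
S={n:snapshot(n) for n in M}
f=lambda p:np.concatenate([(proj(S[n],W(p,[a for a,b in M[n]]))-np.array([b for a,b in M[n]])/1.25).ravel() for n in M])
r=least_squares(f,[.5,.1,0],loss="soft_l1");p=r.x
print(p,f(p).reshape(-1,2).round(1).tolist());np.save("p.npy",p)
print("handle",W(p,[2,-155,240]),"knob",W(p,[39,-64,281]),W(p,[85,-64,281]))
st=get_state();print(R.from_quat(st["eef_rot"]).as_matrix().round(3))
s=S["scene"];k=cv2.resize(s["frame"][90:240,280:440],None,fx=5,fy=4.99,interpolation=cv2.INTER_CUBIC)[:590]
cv2.imwrite("pics/c1.png",cv2.resize(s["frame"][85:205,285:445][:,:,::-1],(800,600),interpolation=cv2.INTER_CUBIC))
E
```

```text
[ 0.55238982  0.10288859 -0.01613158] [[1.0, -0.3], [-0.1, -0.5], [-0.1, -1.3], [-0.6, -1.0], [-1.1, 1.6], [-0.3, 0.1], [0.1, -0.3], [-1.1, 1.5], [-0.9, -1.5], [-3.0, -1.9], [5.5, 4.5], [-0.0, -0.5]]
handle [[ 0.55188928 -0.05212351  0.24      ]] knob [[0.59035237 0.03826781 0.281     ]] [[0.63634639 0.03752579 0.281     ]]
[[-0.954  0.299 -0.   ]
 [ 0.299  0.954 -0.001]
 [-0.    -0.001 -1.   ]]
```

View pics/c1.png

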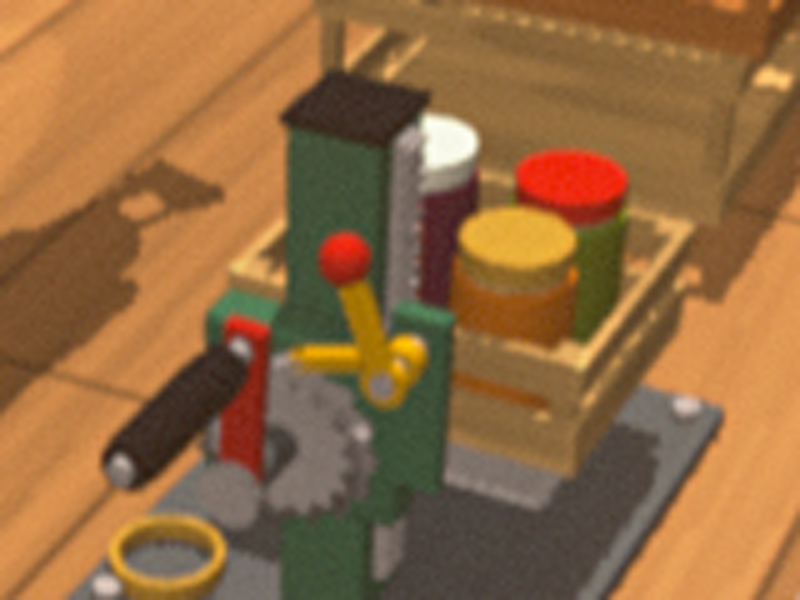

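```bash
python3 -m jog '[[[0,0,-0.02,0,0,0.16],[0,0,-0.02,0,0,0.16],[0,0,-0.02,0,0,0.16],[0,0,-0.02,0,0,0.16],[0,0,-0.02,0,0,0.16],[0,0,-0.02,0,0,0.16],[0,0,-0.02,0,0,0.16],[0,0,-0.02,0,0,0.16]]]' 0 20
cat > g.py <<'E'
# usage: python3 g.py X Y Z : remaining tool-frame shift to put TCP at lift-frame point (mm), and yaw turn
import sys
from plant import *
from h import *
p=np.load("p.npy");st=get_state();T=R.from_quat(st["eef_rot"])
G=R.from_matrix(np.c_[W(p,[0,1000,0])[0]-W(p,[0,0,0])[0],W(p,[1000,0,0])[0]-W(p,[0,0,0])[0],[0,0,-1]])
t=W(p,[float(a) for a in sys.argv[1:4]])[0]
L=R.from_euler('z',-p[2]).apply(np.array(st["tool_pos"])-[p[0],p[1],0])*1000
print("clock",round(st["clock"],2),"lift-frame tcp mm",L.round(1),"shift(tool)",T.inv().apply(t-st["tool_pos"]).round(4),"turn",(T.inv()*G).as_rotvec().round(4),"F",np.round(st["contact_force"],1),"ff",round(st["finger_force"],1),"q",np.round(st["q"],2))
E
python3 - <<'E'
from plant import *
from h import *
M={"top":[((39,-64,281),(320,234)),((2,-200,240),(392,256)),((2,-110,240),(347,257)),((130,-60,16),(337,217)),((-130,-60,16),(336,320)),((-130,300,16),(188,321))],
"scene":[((39,-64,281),(442.5,170.8)),((2,-200,240),(387.5,223.8)),((2,-110,240),(416.5,197)),((-130,-60,16),(374,259)),((130,300,16),(537,207))]}
S={n:snapshot(n) for n in M}
f=lambda p:np.concatenate([(proj(S[n],W(p,[a for a,b in M[n]]))-np.array([b for a,b in M[n]])/1.25).ravel() for n in M])
r=least_squares(f,[.5,.1,0],loss="soft_l1");p=r.x
print(p,f(p).reshape(-1,2).round(1).tolist());np.save("p.npy",p)
E
python3 g.py -3 -64 400
```

```text
clock: 1.2
tool_pos: [0.1867, 0.5962, 0.3991]
eef_rot: [0.713, 0.701, -0.0, 0.0]
contact_force: [0.6, -0.1, -0.7]
opening: 0.119
finger_force: 0.0
[ 0.55330715  0.10261949 -0.01471052] [[1.1, -0.7], [0.0, -1.0], [0.0, -1.7], [-0.6, -1.3], [-1.0, 1.3], [-0.1, -0.0], [0.1, -0.0], [-0.2, -0.5], [-3.4, 0.3], [-2.8, -1.7], [0.1, -0.5]]
clock 1.3 lift-frame tcp mm [-373.3  489.3  400.7] shift(tool) [-0.5538  0.3695 -0.001 ] turn [ 0.0015 -0.004   0.0014] F [ 0.2  0.7 -0.6] ff 0.0 q [-1.44  0.55  0.18  1.33 -0.1   1.27 -1.27]
```

```bash
python3 -m jog '[[[-0.03,0.02,0,0,0,0],[-0.045,0.03,0,0,0,0],[-0.045,0.03,0,0,0,0],[-0.045,0.03,0,0,0,0],[-0.045,0.03,0,0,0,0],[-0.045,0.03,0,0,0,0],[-0.045,0.03,0,0,0,0],[-0.045,0.03,0,0,0,0],[-0.045,0.03,0,0,0,0],[-0.045,0.03,0,0,0,0],[-0.045,0.03,0,0,0,0],[-0.045,0.03,0,0,0,0]]]' && python3 g.py -3 -64 272
```

```text
clock: 2.8
tool_pos: [0.5303, 0.0655, 0.3977]
eef_rot: [0.71, 0.704, -0.001, -0.0]
contact_force: [1.6, 0.1, -0.6]
opening: 0.006
finger_force: 0.0
clock 2.8 lift-frame tcp mm [-22.4 -37.5 397.7] shift(tool) [-0.0266  0.0194  0.1257] turn [-0.0014  0.      0.0057] F [ 1.6  0.1 -0.6] ff 0.0 q [-0.4   0.41  0.3   1.61 -0.13  1.15 -0.08]
```

```bash
python3 -m jog '[[[-0.013,0.01,0,0,0,0],[-0.013,0.01,0,0,0,0.005],[0,0,0.03,0,0,0],[0,0,0.03,0,0,0],[0,0,0.03,0,0,0],[0,0,0.025,0,0,0],[0,0,0.01,0,0,0],[0,0,0,0,0,0]]]' && python3 g.py -3 -64 272
python3 - <<'E'
from plant import *
import cv2
for n,(x,y) in {"scene":(285,85),"top":(200,140)}.items():
    f=snapshot(n)["frame"][y:y+100,x:x+130,::-1]; cv2.imwrite(f"pics/d_{n}.png",cv2.resize(f,None,fx=5,fy=5,interpolation=cv2.INTER_CUBIC))
E
```

```text
clock: 3.8
tool_pos: [0.5495, 0.0415, 0.2734]
eef_rot: [0.713, 0.701, -0.0, -0.0]
contact_force: [1.4, 0.2, 0.4]
opening: 0.005
finger_force: 0.0
clock 3.8 lift-frame tcp mm [ -2.9 -61.2 273.4] shift(tool) [-0.0028 -0.0001  0.0014] turn [-0.001  -0.0004 -0.0015] F [1.4 0.2 0.4] ff 0.0 q [-0.32  0.56  0.27  1.76 -0.19  0.85  0.02]
```

View pics/d_scene.png

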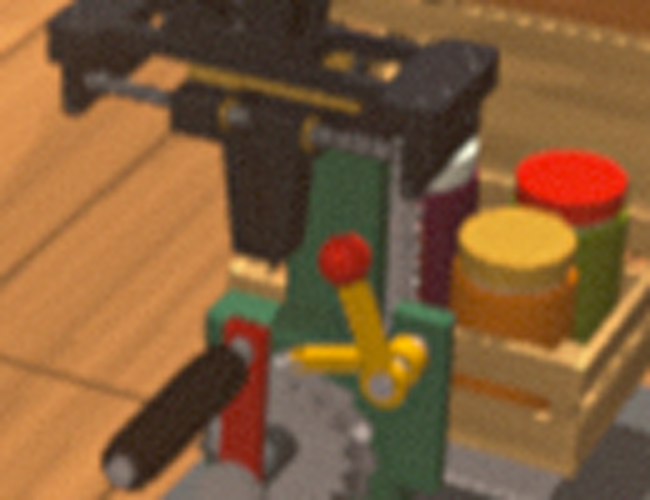

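The closed fingers stand beside the knob (345,258), on the robot side and at knob height. I'll push now.

```bash
python3 -m jog '[[[-0.002,0.006,0.001,0,0,0],[0,0.006,0,0,0,0],[0,0.006,0,0,0,0],[0,0.006,0,0,0,0],[0,0.006,0,0,0,0],[0,0.006,0,0,0,0],[0,0.006,0,0,0,0],[0,0.006,0,0,0,0],[0,0.004,0,0,0,0],[0,0.002,0,0,0,0],[0,0,0,0,0,0]]]' && python3 g.py 58 -64 272
python3 - <<'E'
from plant import *
import cv2
for n,(x,y) in {"scene":(285,85),"top":(200,140)}.items():
    f=snapshot(n)["frame"][y:y+100,x:x+130,::-1]; cv2.imwrite(f"pics/e_{n}.png",cv2.resize(f,None,fx=5,fy=5,interpolation=cv2.INTER_CUBIC))
E
```

```text
clock: 5.28
tool_pos: [0.6039, 0.0376, 0.2725]
eef_rot: [0.713, 0.701, 0.0, 0.0]
contact_force: [-1.9, -0.0, -0.3]
opening: 0.002
finger_force: 0.9
clock 5.28 lift-frame tcp mm [ 51.5 -64.2 272.5] shift(tool) [0.0003 0.0065 0.0005] turn [ 0.0002  0.0001 -0.0033] F [-1.9 -0.  -0.3] ff 0.9 q [-0.29  0.64  0.27  1.6  -0.2   0.93  0.03]
```

View pics/e_scene.png

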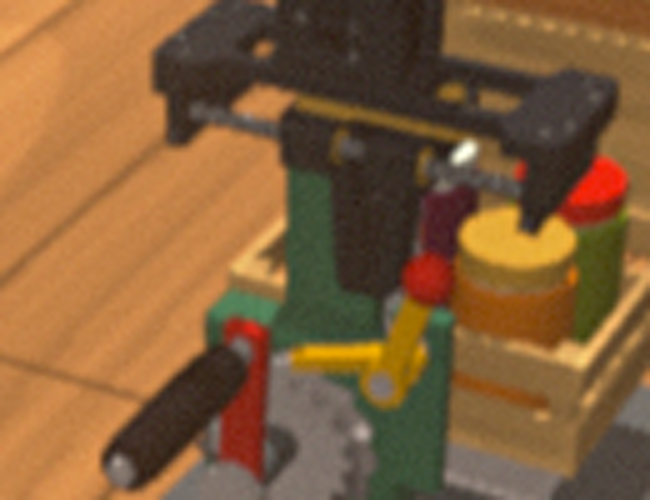

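The lever now leans away with the knob at (430,278). A few more millimetres should bring it to the stop.

```bash
python3 -m jog '[[[0,0.002,0,0,0,0],[0,0.002,0,0,0,0],[0,0,0,0,0,0]]]'; python3 -m jog '[[[0,0.002,0,0,0,0],[0,0,0,0,0,0]]]'; python3 g.py 58 -64 272
```

```text
clock: 5.75
tool_pos: [0.6073, 0.0375, 0.2722]
eef_rot: [0.713, 0.701, -0.001, -0.0]
contact_force: [-3.0, -0.4, -1.8]
opening: 0.005
finger_force: 1.6
clock: 6.0
tool_pos: [0.6089, 0.0375, 0.2721]
eef_rot: [0.713, 0.701, -0.001, -0.001]
contact_force: [-4.1, -0.8, -3.3]
opening: 0.006
finger_force: 2.2
clock 6.0 lift-frame tcp mm [ 56.6 -64.3 272.1] shift(tool) [0.0003 0.0014 0.0001] turn [-0.0022  0.0001 -0.0034] F [-4.1 -0.8 -3.3] ff 2.2 q [-0.29  0.64  0.27  1.58 -0.2   0.94  0.03]
```

```bash
python3 -m jog '[[[0,0.002,0,0,0,0],[0,0,0,0,0,0]]]'; python3 -m jog '[[[0,0.002,0,0,0,0],[0,0,0,0,0,0]]]'
cat > knob.py <<'E'
from plant import *
from h import *
p=np.load("p.npy");s=snapshot("scene");f=s["frame"]
m=np.uint8((f[...,0]>120)&(f[...,1]<60)&(f[...,2]<60));a,b=[int(v) for v in proj(s,W(p,[70,-64,283]))[0]]
ys,xs=np.nonzero(m[b-12:b+12,a-20:a+13]);print("red centre",xs.mean()+a-20,ys.mean()+b-12,len(xs))
for x,z in((39,281),(62,285),(76,283),(85,281)):print(x,proj(s,W(p,[x,-64,z]))[0].round(1))
cv2.imwrite("pics/k.png",cv2.resize(f[85:185,285:415,::-1],None,fx=5,fy=5,interpolation=cv2.INTER_CUBIC))
E
python3 knob.py
```

```text
clock: 6.25
tool_pos: [0.6091, 0.0375, 0.272]
eef_rot: [0.713, 0.701, -0.002, -0.002]
contact_force: [-9.5, -0.5, -0.3]
opening: 0.004
finger_force: 4.6
clock: 6.5
tool_pos: [0.6092, 0.0375, 0.272]
eef_rot: [0.713, 0.701, -0.004, -0.004]
contact_force: [-14.2, -0.8, 3.1]
opening: 0.008
finger_force: 7.1
red centre 372.34177215189874 141.27848101265823 79
39 [354.1 136.6]
62 [363.6 137.5]
76 [369.4 139.8]
85 [373.1 141.6]
```

The knob is at its stop: pushing further raises only the force (14 N), and the image puts it at x of about 83–85. I'll back off and go over the handle.

```bash
python3 -m jog '[[[0,-0.01,0,0,0,0],[0,-0.02,0,0,0,0],[0,-0.01,-0.015,0,0,0],[-0.02,-0.01,-0.015,0,0,0],[-0.035,-0.005,0,0,0,0],[-0.035,-0.003,0,0,0,0],[0,0,0,0,0,0],[0,0,0,0,0,0]]]' && python3 -m jog '[[[0,0,0,0,0,0],[0,0,0,0,0,0]]]' 0.07 22; python3 g.py 2.5 -155 221
```

```text
clock: 7.55
tool_pos: [0.5548, -0.0516, 0.3036]
eef_rot: [0.714, 0.701, 0.001, 0.001]
contact_force: [-0.0, 0.5, -0.5]
opening: 0.004
finger_force: 0.0
clock: 7.8
tool_pos: [0.5543, -0.0505, 0.3027]
eef_rot: [0.713, 0.701, 0.0, -0.0]
contact_force: [0.3, -0.6, -0.5]
opening: 0.207
finger_force: 0.0
clock 7.8 lift-frame tcp mm [   3.3 -153.1  302.7] shift(tool) [-0.002  -0.0008  0.0817] turn [ 0.0001 -0.0004 -0.0015] F [ 0.3 -0.6 -0.5] ff 0.0 q [-0.16  0.53  0.27  1.71 -0.17  0.93  0.17]
```

```bash
python3 -m jog '[[[-0.002,-0.001,0,0,0,0],[0,0,0,0,0,0],[0,0,0,0,0,0],[0,0,0,0,0,0],[0,0,0,0,0,0],[0,0,0,0,0,0],[0,0,0,0,0,0],[0,0,0.02,0,0,0]]]' && python3 -m jog '[[[0,0,0.02,0,0,0],[0,0,0.02,0,0,0],[0,0,0.015,0,0,0],[0,0,0.007,0,0,0],[0,0,0,0,0,0]]]'; python3 g.py 2.5 -155 221;python3 knob.py
```

```text
clock: 8.8
tool_pos: [0.5543, -0.0536, 0.2837]
eef_rot: [0.713, 0.701, 0.001, 0.001]
contact_force: [0.2, 0.4, -1.2]
opening: 0.796
finger_force: 0.0
clock: 9.43
tool_pos: [0.553, -0.0534, 0.2205]
eef_rot: [0.713, 0.701, -0.0, -0.0]
contact_force: [0.0, -0.3, -1.2]
opening: 0.794
finger_force: 0.0
clock 9.43 lift-frame tcp mm [   2.  -156.1  220.5] shift(tool) [ 0.0011  0.0005 -0.0005] turn [-0.0004 -0.0001 -0.0034] F [ 0.  -0.3 -1.2] ff 0.0 q [-0.13  0.63  0.24  1.81 -0.21  0.72  0.2 ]
red centre 372.07142857142856 140.78571428571428 84
39 [354.1 136.6]
62 [363.6 137.5]
76 [369.4 139.8]
85 [373.1 141.6]
```

View pics/k.png

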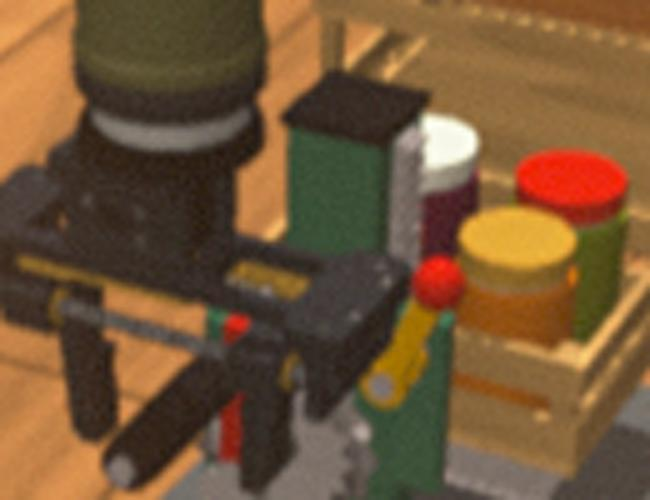

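The lever stays over with the knob at (438,282), and the fingers straddle the handle. Closing.

```bash
python3 -m jog '[[[0,0,0,0,0,0],[0,0,0,0,0,0],[0,0,0,0,0,0],[0,0,0,0,0,0],[0,0,0,0,0,0],[0,0,0,0,0,0],[0,0,0,0,0,0]]]' 0.01 22; python3 -m jog '[[[0,0,0,0,0,0],[0,0,0,0,0,0]]]';python3 g.py 2.5 -155 221
```

```text
clock: 10.35
tool_pos: [0.5518, -0.0534, 0.2204]
eef_rot: [0.714, 0.701, -0.001, -0.001]
contact_force: [-5.3, -0.2, 1.0]
opening: 0.28
finger_force: 21.6
clock: 10.6
tool_pos: [0.5519, -0.0534, 0.2204]
eef_rot: [0.713, 0.701, -0.001, -0.001]
contact_force: [-5.2, -0.3, 2.3]
opening: 0.286
finger_force: 21.6
clock 10.6 lift-frame tcp mm [   0.8 -156.   220.4] shift(tool) [ 0.0011  0.0017 -0.0006] turn [-0.0026 -0.0002 -0.0034] F [-5.2 -0.3  2.3] ff 21.6 q [-0.13  0.63  0.24  1.81 -0.21  0.72  0.2 ]
```

```bash
python3 -m jog '[[[0,-0.002,0,0,0,0],[0,-0.002,0,0,0,0],[0,-0.002,0,0,0,0],[0,0,0,0,0,0]]]';  python3 -m jog '[[[0,-0.002,0,0,0,0],[0,0,0,0,0,0]]]';python3 g.py 2.5 -155 221
```

```text
clock: 11.1
tool_pos: [0.5504, -0.0533, 0.2209]
eef_rot: [0.713, 0.701, 0.002, 0.003]
contact_force: [6.1, -0.3, -8.5]
opening: 0.281
finger_force: 22.5
clock: 11.35
tool_pos: [0.5499, -0.0533, 0.221]
eef_rot: [0.713, 0.701, 0.003, 0.004]
contact_force: [9.5, 0.2, -10.7]
opening: 0.28
finger_force: 22.7
clock 11.35 lift-frame tcp mm [  -1.2 -155.9  221. ] shift(tool) [0.0009 0.0036 0.    ] turn [ 0.0099  0.0008 -0.0027] F [  9.5   0.2 -10.7] ff 22.7 q [-0.13  0.62  0.24  1.83 -0.21  0.7   0.21]
```

```bash
python3 -m jog '[[[0,-0.002,0.001,0,0,0],[0,0,0,0,0,0]]]';  python3 -m jog '[[[0,-0.002,0.001,0,0,0],[0,0,0,0,0,0]]]';python3 g.py 2.5 -155 221
```

```text
clock: 11.6
tool_pos: [0.5493, -0.0533, 0.2209]
eef_rot: [0.713, 0.701, 0.004, 0.005]
contact_force: [10.4, 0.0, -6.3]
opening: 0.282
finger_force: 22.4
clock: 11.85
tool_pos: [0.5487, -0.0533, 0.2207]
eef_rot: [0.713, 0.701, 0.005, 0.006]
contact_force: [11.5, 0.1, -3.8]
opening: 0.28
finger_force: 22.1
clock 11.85 lift-frame tcp mm [  -2.3 -156.   220.7] shift(tool) [ 0.001   0.0048 -0.0002] turn [ 0.0165  0.001  -0.0028] F [11.5  0.1 -3.8] ff 22.1 q [-0.13  0.62  0.23  1.84 -0.21  0.69  0.21]
```

```bash
python3 -m jog '[[[0,-0.002,0.001,0,0,0],[0,0,0,0,0,0]]]'; python3 g.py 2.5 -155 221;python3 knob.py
```

```text
clock: 12.1
tool_pos: [0.5479, -0.0533, 0.2206]
eef_rot: [0.713, 0.701, 0.006, 0.007]
contact_force: [11.9, -0.3, 0.4]
opening: 0.282
finger_force: 21.8
clock 12.1 lift-frame tcp mm [  -3.2 -156.   220.6] shift(tool) [ 0.001   0.0057 -0.0003] turn [ 0.0193  0.001  -0.0027] F [11.9 -0.3  0.4] ff 21.8 q [-0.13  0.62  0.23  1.85 -0.21  0.68  0.21]
red centre 372.08988764044943 140.91011235955057 89
39 [354.1 136.6]
62 [363.6 137.5]
76 [369.4 139.8]
85 [373.1 141.6]
```

View pics/k.png

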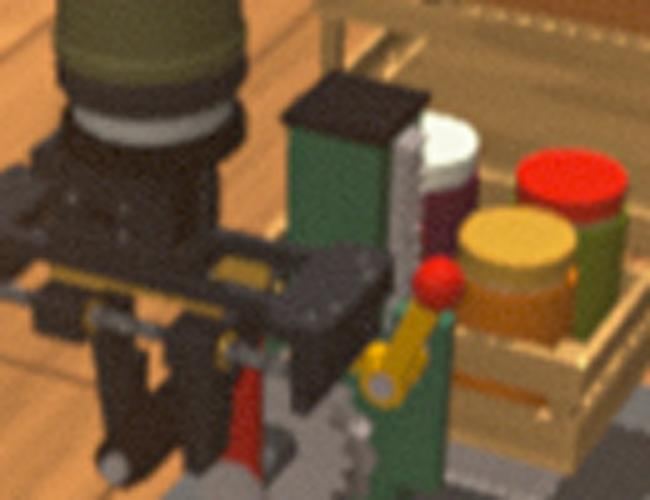

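The knob is still over. The gripper hides the pawl tip, with only its root visible near (370,355). The handle has moved about 4.4 mm, so I'll wind slightly more and compare the pawl region.

```bash
python3 -m jog '[[[0,-0.002,0,0,0,0],[0,0,0,0,0,0],[0,0,0,0,0,0]]]'; python3 g.py 2.5 -155 221
python3 - <<'E'
from plant import *
from h import *
p=np.load("p.npy");o=[]
for n in("scene","top"):
    s=snapshot(n);print(n,proj(s,W(p,[[10,-45,205],[10,-45,228],[62,-50,223]])).round(0).tolist())
    a,b=[int(v) for v in proj(s,W(p,[30,-50,225]))[0]]
    o.append(cv2.resize(s["frame"][b-30:b+30,a-40:a+40,::-1],(400,300),interpolation=cv2.INTER_CUBIC));print(a,b)
cv2.imwrite("pics/m.png",np.hstack(o))
E
```

```text
clock: 12.52
tool_pos: [0.5458, -0.0533, 0.2205]
eef_rot: [0.713, 0.701, 0.006, 0.007]
contact_force: [13.4, -0.1, -0.3]
opening: 0.279
finger_force: 21.8
clock 12.53 lift-frame tcp mm [  -5.2 -156.1  220.5] shift(tool) [ 0.0011  0.0077 -0.0003] turn [ 0.0191  0.001  -0.0027] F [13.4 -0.1 -0.3] ff 21.8 q [-0.13  0.62  0.23  1.85 -0.21  0.68  0.21]
scene [[346.0, 158.0], [346.0, 150.0], [365.0, 158.0]]
352 153
top [[254.0, 203.0], [253.0, 201.0], [255.0, 182.0]]
254 193
```

View pics/m.png

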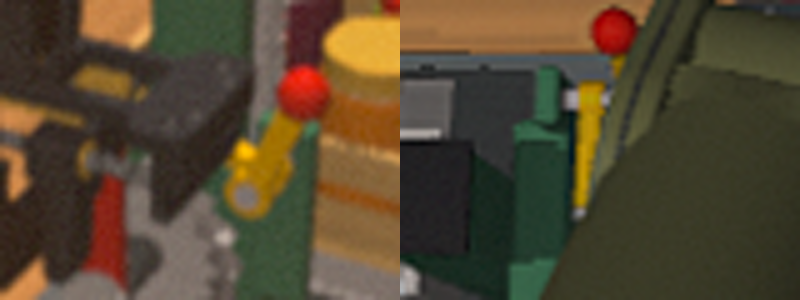

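Run:
```python
from plant import *
import cv2,numpy as np
s=snapshot("scene")["frame"].astype(int); e=cv2.resize(cv2.imread("pics/e_scene.png"),(130,100),interpolation=cv2.INTER_AREA)[:,:,::-1].astype(int)
k=cv2.resize(cv2.imread("pics/k.png"),(130,100),interpolation=cv2.INTER_AREA)[:,:,::-1].astype(int)
n=s[85:185,285:415]
for nm,f in(("before",e),("prev",k),("now",n)):
    m=(f[...,0]>130)&(f[...,2]<70)&(f[...,1]>80)
    print(nm)
    for r in range(60,86): print(r+85,''.join('#' if v else '.' for v in m[r,55:95]))
```

```text
before
145 .........................###............
146 .........................#####..........
147 .........................######.........
148 ........................######..........
149 ........................######..........
150 .......................#######......###.
151 .......................######.......####
152 .......................######.......####
153 ..................############.......###
154 .....#########################.......###
155 ...###########################.......###
156 ...###########################.......#.#
157 ...###########################.......##.
158 ...##########################........##.
159 ........##.......############........###
160 .................##....#####..........##
161 .................##....####.............
162 ..................#....###..........####
163 ..................#.....##..........####
164 ...................#...##...........####
165 ....................#####...........####
166 ....................................####
167 ....................................####
168 ....................................##.#
169 .........
[... 1725 characters left out ...]
...############.......###
156 ..................############.......#..
157 ...................###########.......###
158 ..................###########.......####
159 ..................###########........###
160 .................###...#####...........#
161 .................##....####............#
162 ..................#.....##..........####
163 ..................#....###..........####
164 ...................#...##...........####
165 ....................#####...........####
166 ....................................####
167 ....................................####
168 ....................................#.##
169 ....................................####
170 ...................................#####
```

The pawl's edge has risen (yellow now reaches row 151 at columns 359–361, up from 154), so it has sprung clear at about 6.4 mm of handle travel. I'll plan the lowering as circle points plus a compliance offset.

```bash
cat > c.py <<'E'
# args: cmd_x cmd_z (lift mm) phi0 dphi n load ; prints rounded dy(x) dz(down) rows in mm
import sys
from h import *
cx,cz,phi,d,n,Ld=[float(a) for a in sys.argv[1:]]
C=np.array([[.66,.22],[.22,.15]]);c=np.array([cx,cz])
for i in range(int(n)):
    phi=max(phi-(d/2 if i<2 and phi>1.5 else d),-1.57)
    F=Ld*np.array([np.sin(phi),-np.cos(phi)])
    t=np.array([-1+80*np.cos(phi),140.5+80*np.sin(phi)])-C@F
    m=np.round((t-c)*2)/2;c+=m;print(f"[0,{m[0]/1000},{-m[1]/1000},0,0,0]",end=",")
print("\ncmd",c,"phi",phi)
E
python3 c.py -14 217.5 1.62 0.08 12 13
```

```text
[0,0.0035,-0.0,0,0,0],[0,0.0035,-0.0,0,0,0],[0,0.0065,0.0,0,0,0],[0,0.007,0.001,0,0,0],[0,0.0065,0.001,0,0,0],[0,0.0065,0.002,0,0,0],[0,0.0065,0.002,0,0,0],[0,0.006,0.003,0,0,0],[0,0.006,0.003,0,0,0],[0,0.006,0.0035,0,0,0],[0,0.0055,0.004,0,0,0],[0,0.005,0.004,0,0,0],
cmd [ 54.5 194. ] phi 0.7399999999999998
```

```bash
python3 -m jog '[[[0,0.0035,0,0,0,0],[0,0.0035,0,0,0,0],[0,0.0065,0,0,0,0],[0,0.007,0.001,0,0,0],[0,0.0065,0.001,0,0,0],[0,0.0065,0.002,0,0,0]]]'; python3 g.py 0 -155 140.5
```

```text
clock: 13.42
tool_pos: [0.5769, -0.0541, 0.2152]
eef_rot: [0.713, 0.701, 0.004, 0.005]
contact_force: [9.2, -1.6, -5.4]
opening: 0.284
finger_force: 22.2
clock 13.43 lift-frame tcp mm [  25.9 -156.3  215.2] shift(tool) [ 0.0013 -0.0269  0.0743] turn [ 0.0132  0.0011 -0.003 ] F [ 9.2 -1.6 -5.4] ff 22.2 q [-0.12  0.66  0.23  1.76 -0.21  0.73  0.2 ]
```

```bash
python3 c.py 19.5 213.5 1.22 0.08 35 11
```

```text
[0,0.0075,0.002,0,0,0],[0,0.006,0.0025,0,0,0],[0,0.006,0.003,0,0,0],[0,0.0055,0.0035,0,0,0],[0,0.0055,0.004,0,0,0],[0,0.005,0.0045,0,0,0],[0,0.0045,0.0045,0,0,0],[0,0.0045,0.005,0,0,0],[0,0.004,0.0055,0,0,0],[0,0.0035,0.0055,0,0,0],[0,0.003,0.0055,0,0,0],[0,0.0025,0.006,0,0,0],[0,0.002,0.006,0,0,0],[0,0.0015,0.006,0,0,0],[0,0.001,0.0065,0,0,0],[0,0.0,0.006,0,0,0],[0,0.0,0.006,0,0,0],[0,-0.0005,0.0065,0,0,0],[0,-0.001,0.006,0,0,0],[0,-0.002,0.0055,0,0,0],[0,-0.002,0.006,0,0,0],[0,-0.0025,0.0055,0,0,0],[0,-0.003,0.005,0,0,0],[0,-0.004,0.005,0,0,0],[0,-0.004,0.005,0,0,0],[0,-0.004,0.004,0,0,0],[0,-0.005,0.004,0,0,0],[0,-0.005,0.0035,0,0,0],[0,-0.0055,0.0035,0,0,0],[0,-0.006,0.0025,0,0,0],[0,-0.006,0.0025,0,0,0],[0,-0.006,0.0015,0,0,0],[0,-0.0065,0.0015,0,0,0],[0,-0.0065,0.001,0,0,0],[0,-0.0055,0.0,0,0,0],
cmd [ 6.5 63. ] phi -1.57
```

```bash
python3 -m jog '[[[0,0.0065,0.002,0,0,0],[0,0.006,0.0025,0,0,0],[0,0.006,0.003,0,0,0],[0,0.0055,0.0035,0,0,0],[0,0.0055,0.004,0,0,0],[0,0.005,0.0045,0,0,0],[0,0.0045,0.0045,0,0,0],[0,0.0045,0.005,0,0,0]]]'; python3 g.py 0 -155 140.5
```

```text
clock: 14.42
tool_pos: [0.6151, -0.055, 0.1837]
eef_rot: [0.713, 0.701, 0.0, 0.001]
contact_force: [4.2, -2.3, -10.8]
opening: 0.278
finger_force: 22.7
clock 14.43 lift-frame tcp mm [  64.1 -156.7  183.7] shift(tool) [ 0.0015 -0.0642  0.0431] turn [ 0.0015  0.0009 -0.0033] F [  4.2  -2.3 -10.8] ff 22.7 q [-0.11  0.76  0.23  1.66 -0.22  0.75  0.2 ]
```

```bash
python3 -m jog '[[[0,0.0045,0.0055,0,0,0],[0,0.0035,0.0055,0,0,0],[0,0.003,0.0055,0,0,0],[0,0.0025,0.006,0,0,0],[0,0.002,0.006,0,0,0],[0,0.0015,0.006,0,0,0],[0,0.001,0.0065,0,0,0],[0,0,0.006,0,0,0]]]'; python3 g.py 0 -155 140.5
```

```text
clock: 15.42
tool_pos: [0.6275, -0.0552, 0.1359]
eef_rot: [0.714, 0.701, -0.003, -0.004]
contact_force: [-8.1, -3.5, -11.5]
opening: 0.28
finger_force: 22.6
clock 15.43 lift-frame tcp mm [  76.5 -156.7  135.9] shift(tool) [ 0.0014 -0.0766 -0.0038] turn [-0.0099 -0.0002 -0.0038] F [ -8.1  -3.5 -11.5] ff 22.6 q [-0.1   0.84  0.21  1.64 -0.24  0.7   0.21]
```

```bash
python3 -m jog '[[[0,-0.0015,0.006,0,0,0],[0,-0.0015,0.0065,0,0,0],[0,-0.002,0.006,0,0,0],[0,-0.0025,0.0055,0,0,0],[0,-0.0025,0.006,0,0,0],[0,-0.0025,0.0055,0,0,0],[0,-0.003,0.005,0,0,0]]]'; python3 g.py 0 -155 140.5
```

```text
clock: 16.3
tool_pos: [0.6142, -0.0549, 0.0965]
eef_rot: [0.714, 0.701, -0.002, -0.002]
contact_force: [-5.6, -2.6, -9.0]
opening: 0.281
finger_force: 22.5
clock 16.3 lift-frame tcp mm [  63.2 -156.6   96.5] shift(tool) [ 0.0014 -0.0634 -0.0437] turn [-0.0048 -0.     -0.0037] F [-5.6 -2.6 -9. ] ff 22.5 q [-0.09  0.88  0.18  1.71 -0.25  0.59  0.23]
```

```bash
python3 -m jog '[[[0,-0.004,0.005,0,0,0],[0,-0.004,0.005,0,0,0],[0,-0.004,0.004,0,0,0],[0,-0.005,0.004,0,0,0],[0,-0.005,0.0035,0,0,0],[0,-0.0055,0.0035,0,0,0],[0,-0.006,0.0025,0,0,0],[0,-0.006,0.0025,0,0,0]]]'; python3 g.py 0 -155 140.5
```

```text
clock: 17.3
tool_pos: [0.5745, -0.054, 0.0659]
eef_rot: [0.714, 0.701, -0.002, -0.002]
contact_force: [-5.2, -3.4, -17.2]
opening: 0.281
finger_force: 23.1
clock 17.3 lift-frame tcp mm [  23.5 -156.3   65.9] shift(tool) [ 0.0012 -0.0239 -0.0745] turn [-0.0052 -0.0001 -0.0039] F [ -5.2  -3.4 -17.2] ff 23.1 q [-0.07  0.89  0.15  1.84 -0.27  0.44  0.25]
```

```bash
python3 -m jog '[[[0,-0.006,0.0025,0,0,0],[0,-0.0065,0.002,0,0,0],[0,-0.006,0.0015,0,0,0],[0,-0.004,0.0005,0,0,0],[0,0,0,0,0,0]]]'; python3 g.py 0 -155 140.5
```

```text
clock: 17.92
tool_pos: [0.5488, -0.0532, 0.0606]
eef_rot: [0.714, 0.7, -0.003, -0.004]
contact_force: [-12.8, -2.1, -2.6]
opening: 0.283
finger_force: 21.9
clock 17.93 lift-frame tcp mm [  -2.2 -155.9   60.6] shift(tool) [ 0.001   0.0013 -0.0799] turn [-0.0113 -0.0014 -0.0041] F [-12.8  -2.1  -2.6] ff 21.9 q [-0.06  0.88  0.13  1.91 -0.28  0.38  0.26]
```

```bash
python3 -m jog '[[[0,-0.002,0,0,0,0],[0,-0.002,0,0,0,0],[0,-0.002,0,0,0,0],[0,0,0,0,0,0]]]'; python3 -m jog '[[[0,-0.002,0,0,0,0],[0,-0.002,0,0,0,0],[0,0,0,0,0,0]]]'; python3 g.py 0 -155 140.5
```

```text
clock: 18.42
tool_pos: [0.5478, -0.0533, 0.0609]
eef_rot: [0.714, 0.701, -0.0, -0.001]
contact_force: [-4.9, -3.0, -7.9]
opening: 0.281
finger_force: 22.4
clock: 18.8
tool_pos: [0.5476, -0.0534, 0.0611]
eef_rot: [0.713, 0.701, 0.002, 0.002]
contact_force: [4.3, -2.5, -13.6]
opening: 0.28
finger_force: 22.8
clock 18.8 lift-frame tcp mm [  -3.5 -156.1   61.1] shift(tool) [ 0.0011  0.0039 -0.0794] turn [ 0.0058  0.0004 -0.0034] F [  4.3  -2.5 -13.6] ff 22.8 q [-0.06  0.87  0.12  1.93 -0.28  0.34  0.26]
```

```bash
python3 -m jog '[[[0,0.001,0.0015,0,0,0],[0,0,0,0,0,0]]]'; python3 -m jog '[[[0,0,0,0,0,0],[0,0,0,0,0,0],[0,0,0,0,0,0],[0,0,0,0,0,0],[0,0,0,0,0,0],[0,0,0,0,0,0],[0,0,0,0,0,0]]]' 0.065; python3 g.py -3 -156 300
```

```text
clock: 19.05
tool_pos: [0.5476, -0.0532, 0.0605]
eef_rot: [0.713, 0.701, 0.002, 0.001]
contact_force: [2.5, -1.7, 1.0]
opening: 0.282
finger_force: 21.7
clock: 19.92
tool_pos: [0.5456, -0.0533, 0.0592]
eef_rot: [0.713, 0.701, -0.0, -0.0]
contact_force: [-0.4, -0.2, 0.2]
opening: 0.736
finger_force: 0.0
clock 19.93 lift-frame tcp mm [  -5.5 -156.    59.2] shift(tool) [ 0.      0.0024 -0.2408] turn [-0.0001 -0.     -0.0033] F [-0.4 -0.2  0.2] ff 0.0 q [-0.06  0.88  0.12  1.93 -0.28  0.35  0.26]
```

```bash
python3 -m jog '[[[0,0.002,-0.01,0,0,0],[0,0,-0.02,0,0,0],[0,0,-0.03,0,0,0],[0,0,-0.03,0,0,0],[0,0,-0.03,0,0,0],[0,0,-0.04,0,0,0],[0,0,-0.04,0,0,0],[0,0,-0.04,0,0,0],[-0.04,-0.02,-0.03,0,0,0],[-0.04,-0.03,0,0,0,0],[-0.04,-0.03,0,0,0,0],[0,0,0,0,0,0]]]'; python3 -m jog '[[[-0.03,-0.03,0,0,0,0],[-0.03,-0.03,0,0,0,0],[0,0,0,0,0,0]]]'; python3 knob.py
```

```text
clock: 21.42
tool_pos: [0.4624, -0.1757, 0.3303]
eef_rot: [0.716, 0.698, -0.001, 0.0]
contact_force: [0.7, 1.0, -0.3]
opening: 0.738
finger_force: 0.0
clock: 21.8
tool_pos: [0.4024, -0.2325, 0.3298]
eef_rot: [0.715, 0.699, -0.0, 0.0]
contact_force: [0.5, 0.2, -0.4]
opening: 0.736
finger_force: 0.0
red centre 372.3098591549296 141.73239436619718 71
39 [354.1 136.6]
62 [363.6 137.5]
76 [369.4 139.8]
85 [373.1 141.6]
```

View pics/k.png

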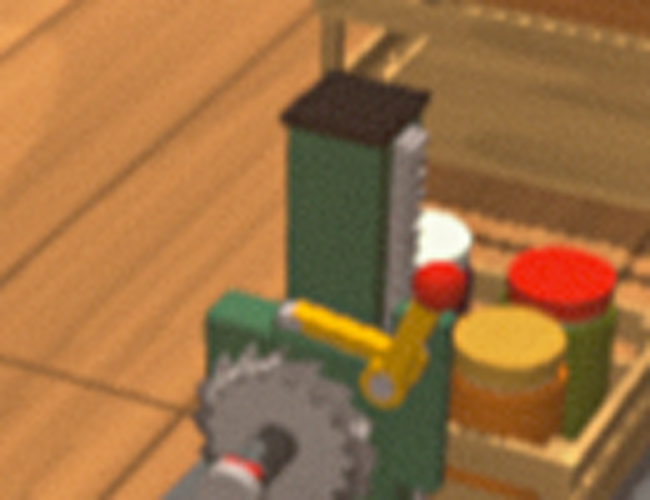

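The pawl is clear with its tip raised to (290,312), the lever is over, the crate is down and the gripper is free.

```bash
python3 -c "
from plant import *
print(finish_job())"
```

```text
the job is handed in; nothing more can be done
None
```

The crate is fully down on its stop, the pawl is clear and the lever is over. I let go of the handle, moved the gripper clear and handed the job in at about 22 s; the hand-in gave no verdict.

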